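# Unlock the drill jig and hold its jaw open at the mark

### The arm

A 6-joint arm with a two-finger parallel gripper is mounted at the origin on a cart in front of the work surface, level with it; the furniture and walls round the work are solid. World frame = base frame: x ahead of the robot, y to its left, z up, the work surface at z = 0. Lengths are in m, angles in rad, forces in N, time in s.
With the tool pointing down it reaches from about 0.275 to 0.825 m from the base axis. Payload 5.2 kg.
Tool frame: the origin (TCP) lies midway between the tips of the shut fingers; the grasp point (between the pads) lies 19 mm behind it; x points along the fingers, z is the direction in which the jaws open and shut, and the axes are right-handed (so a half turn about x gives the same grasp; the last joint's range is limited). The gripper opens to 93 mm and grips with 3 to 60 N. Pads are 15 mm wide; open, the fingers measure 128 mm over their backs; the gripper's body (75 mm by 188 mm) begins 65 mm behind the grasp point.
Start: joints at [1.025, 0.259, 1.535, -0, 1.348, -0.203], TCP at [0.185, 0.518, 0.219] pointing down, gripper open.
Joint ranges: [-3.14, 3.14], [-0.91, 2.08], [0.19, 2.58], [-1.22, 4.36], [0.22, 2.71], [-3.12, 3.12]. Speed limits (rad/s): [2.57, 2.57, 3.14, 3.14, 3.14, 3.14].

### API

Orientations are given as a unit quaternion [w, x, y, z].
In Python, from plant import bot gives the robot as it stands. The module is installed in compiled form; this text tells all that it offers.
- The arm moves only by the tool play_rows, never from a script. Its argument "plan" is a list of rows, each a list of 3 entries, a list of its own where there are three numbers: the shift along the tool's x, y, z in m, then the turn, a rotation vector about the tool's x, y, z in degrees, then the gripper command: -1 is shut, 1 is fully open, values between are in proportion. In form: [[[dx, dy, dz], [ax, ay, az], hand], ...]. A call has 1 to 8 rows; each row shifts and turns the pose as measured when the row begins, along the tool's axes as they then stand; what a row does not reach is not made up. A row lasts 1/10 s, in which the tool goes at most 50 mm and 8.59 degrees, less where a joint would pass 70% of its speed; a pose out of reach is approached as far as the arm can. A call is refused whole if a number of a shift passes 0.05 or a number of a turn 8.59, either way. A call with a gripper value outside its range is refused whole. The fingers move at their own pace and stop on an object; "squeeze" is the grip in N (left out, the last holds). Time passes only in rows, so rows that do not move let the fingers close. It gives the time, the measured TCP pose, the force and the opening at its end, in the units of the state.
- bot.get_obs(): the state, without advancing time (a new reading comes with each control period).
- bot.get_image(name): name is "scene" or "side" or "wrist"; returns a dict with "color" (400x640x3 uint8, red, green, blue), "K" (3x3 intrinsics, pixels), "dist_coeffs" ([k1, k2, p1, p2, k3] as OpenCV has them; the pictures are not rectified), "R" (3x3) and "t" (3): a world point X has camera coordinates R X + t; the wrist camera has in their place "mount" (4x4, takes a point from camera to tool coordinates, whose origin is the TCP and whose axes are the tool frame's). Camera axes: x right, y down, z forward; pixel columns grow to the right and rows downward; lengths in m; the calibration is good to about 2 mm. A picture is of the moment at which its call begins: read the wrist's pose just before it. There is no depth.
- bot.sign_off(): hands the job in, once; it reports no verdict.
The state is a dict: "time_s": time; "joints": joint angles; "joint_vel": joint speeds; "tau": joint torques, N m; "position": TCP position; "tcp_rot": TCP orientation; "wrist_force": force on the tool from outside, world axes, zero at the start; "wrist_torque": the same for the moment, N m; "opening": finger opening in m.
Only numpy, scipy, OpenCV 4.12 (cv2) and the standard library are available. Lean on these libraries where they do the work, as an engineer would, in place of code of your own. Each camera call takes 0.05 s, during which the arm holds its last target. There are 200 camera calls.

### The job

Undo the lock of the drill jig by turning its handwheel one full turn counter-clockwise (seen from above) by the crank knob. Then pull the spring-loaded slide out by its bar handle until the slide's pointer finger is level with the thin blade of the index clamp, and hold it there so that the next shaft can be loaded: the program finishes with the gripper still holding the handle against the spring. Leave the shaft, the hex key and the bolt lying beside the jig where they are.

Things in the scene. Friction and masses are not known exactly. Their poses are not given: they have to be found in the camera images.
- jig: Fixed jig on the bench: dark steel base plate 340 x 130 x 12 mm. Origin on the bench straight below the handwheel's axis. Its x axis runs along the slide: +x to the jaws, -x to the bar handle (the pull direction). Plate x -200 to +140, y -65 to +65 mm. Lock bridge over the slide at x -17 to +17 mm, 64 mm high, handwheel on it. Fixed jaw at x 101 to 137 mm, 62 mm high.
- lock_wheel (a joint): Handwheel, 102 mm over the rim, rim top 81 mm above the bench. Angle in rad: 0 = tight, grows counter-clockwise from above; stops at 0 and 8.0; starts at 0 to 0.5. It lifts a pin 1.5 mm per rad; below about 5.4 rad the pin stops the slide after 3.5 mm. Takes about 3 N at the knob, stays where left. The pin's top rises in the hub, to 92 mm above the bench after a turn.
- wheel_hinge (a point): Point on the handwheel's vertical axis, at the height of knob_grip (106 mm above the bench). The knob goes round it on a circle of 45 mm radius.
- knob_grip (a point): Grip point of the black upright crank knob on the handwheel's rim: round, 16 to 20 mm diameter, 42 mm tall (82 to 124 mm above the bench), point 18 mm below its top. It spins freely on its own pin, so a gripper may keep its direction while going round.
- jaw_slide (a joint): Travel of the aluminium slide in m: 0 = jaw closed (start), grows as it is pulled out along the jig's -x; stop at 0.085. Spring return: about 4.4 N to begin, plus 1.1 N per 10 mm; springs shut when let go.
- handle_grip (a point): Centre of the slide's bar handle: round steel bar, 14 mm diameter, along the jig's y axis, 72 mm above the bench, on two legs with 54 mm clear between; 31 mm clear below it. With the jaw closed it is 150 mm to the jig's -x side of the wheel's axis. Best gripped from above, fingers before and behind the bar (closing along the jig's x axis).
- pointer_tip (a point): Tip of the pointer, a dark finger 3 mm thick that sticks out from the slide to the jig's +y side, 38 mm above the bench; moves with the slide.
- index_mark (a point): The mark: the blade, 3 mm thick, 12 mm tall, on the small aluminium index clamp (16 x 12 x 32 mm) fixed on the base plate at the slide's +y side. Point half-way up the blade at its edge facing the slide, 38 mm above the bench; axes as the jig's. It starts 35 to 65 mm to the -x side of the pointer; the slide is at the mark when both have the same place along the jig's x axis.
- shaft: Stepped steel shaft blank standing beside the jig, 36 mm diameter, 85 mm tall, origin under its centre. Bystander.
- hexkey: Black hex key lying beside the jig, 115 mm long and 35 mm wide, 8 mm thick, origin on the bench. Bystander.
- bolt: Steel bolt standing on its head beside the jig, 60 mm tall, head 27 mm. Bystander.

How it is judged:
By the outcome, as a careful person would: the job done as asked, in the order asked, and still so for the second after the job is handed in, while the arm keeps its last pose, push and grip.
It also fails if it takes over 58 s, if anything falls off the work surface, if the arm or the gripper's body presses on something with over 40 N, if the wrist force passes 120 N, or if a joint passes its speed limit or range.

## Working session

There is one attempt and no reset: what is moved stays moved. The work goes in short steps, Python scripts to look and compute and a tool call to move; the robot and the scene stay as the last step left them, time stands still between calls to the robot, and variables do not carry over. Pictures are saved under pics/ and viewed, about 8 in all and at most 12, crops included, and the job is handed in when it is done.

Besides the shell and the picture viewer there is one more tool, called after "Call:" by a JSON object that holds its "api" and its "payload". play_rows: Moves the arm, as the interface text tells. Its arguments: {"type":"object","properties":{"plan":{"type":"array","items":{"type":"array"}},"squeeze":{"type":"number"}},"required":["plan"]}

```bash
mkdir -p pics
cat > h.py <<'E'
import numpy as np, cv2
from scipy.spatial.transform import Rotation as Rot
from plant import bot
def rq(q): return Rot.from_quat([q[1],q[2],q[3],q[0]])
def snap(name,fn):
    o=bot.get_obs(); im=bot.get_image(name)
    cv2.imwrite('pics/'+fn+'.png',im['color'][:,:,::-1])
    K=np.array(im['K']);d=np.array(im['dist_coeffs'])
    if name=='wrist':
        Rt=rq(o['tcp_rot']).as_matrix(); M=np.array(im['mount'])
        Rc=Rt@M[:3,:3]; c=Rt@M[:3,3]+np.array(o['position']); R=Rc.T; t=-R@c
    else: R=np.array(im['R']);t=np.array(im['t'])
    np.savez('pics/'+fn+'.npz',K=K,d=d,R=R,t=t)
def cam(fn): return np.load('pics/'+fn+'.npz')
def onplane(fn,uv,z):
    c=cam(fn); p=cv2.undistortPoints(np.array(uv,float).reshape(-1,1,2),c['K'],c['d']).reshape(-1,2)
    r=np.c_[p,np.ones(len(p))]@c['R']; o=-c['R'].T@c['t']
    s=(np.array(z)-o[2])/r[:,2]; return o+r*s[:,None]
def proj(fn,X):
    c=cam(fn); return cv2.projectPoints(np.array(X,float).reshape(-1,3),cv2.Rodrigues(c['R'])[0],c['t'],c['K'],c['d'])[0].reshape(-1,2)
E
python3 - <<'E'
from h import *
o=bot.get_obs(); print(o)
for n in('scene','side','wrist'): snap(n,n+'0')
a=[cv2.imread(f'pics/{n}0.png') for n in('scene','side')]
for n in('scene0','side0','wrist0'):
  c=cam(n); print(n,-c['R'].T@c['t'],c['R'][2],c['K'][0,0])
E
```

```text
{'time_s': 0.0, 'joints': array([ 1.02518037e+00,  2.59340628e-01,  1.53607553e+00,  1.51527702e-05,
        1.34798402e+00, -2.02827351e-01]), 'joint_vel': array([ 0.0007018 ,  0.00031909, -0.00081611, -0.00026394, -0.00089727,
        0.00098478]), 'tau': array([ 4.68588169e-04, -4.37305498e+01, -2.83995849e+01,  7.17834150e-02,
        4.13234322e-02, -1.55031130e-04]), 'position': array([0.18456439, 0.51753586, 0.21782201]), 'tcp_rot': array([ 0.57736472, -0.40764526,  0.57854048,  0.40714399]), 'wrist_force': array([-0.93014374,  0.60734144,  0.15036516]), 'wrist_torque': array([-0.00874349, -0.03221803, -0.04941996]), 'opening': 0.09330943021922}
scene0 [0.2487884  0.69862342 0.65684793] [ 0.33392766 -0.70246766 -0.62851531] 471.65470596677875
side0 [ 0.39581853 -0.73056458  0.37951622] [ 0.16103539  0.93348943 -0.32041394] 390.4453934001996
wrist0 [0.12217092 0.540164   0.38424516] [ 0.22670681 -0.0838341  -0.97034832] 323.9856546177368
```

View pics/scene0.png

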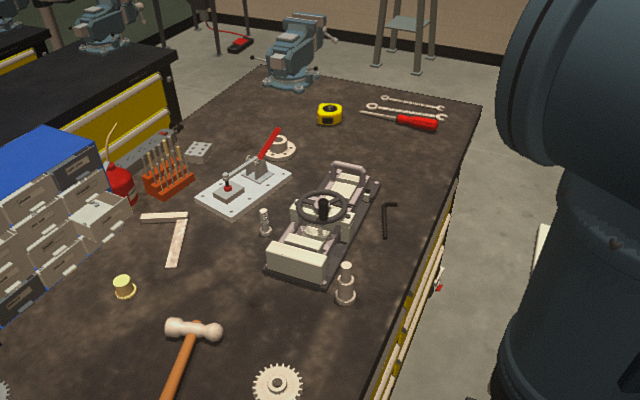

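View pics/side0.png

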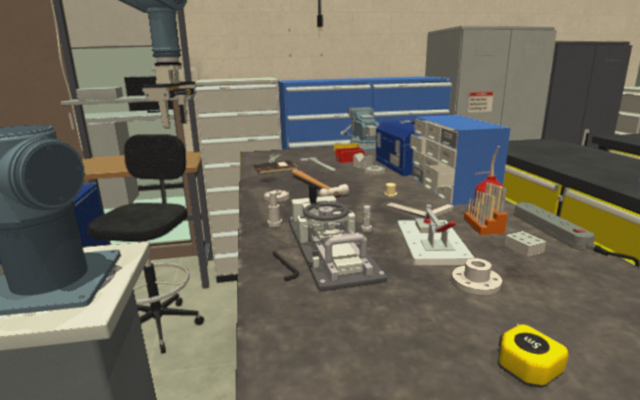

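The scene view shows the jig with its fixed jaw near (297,262), handwheel at (323,208) and bar handle at (348,165). The side view has the wheel at (325,212) and the handle at (345,240). Next I enlarge both.

Run:
```python
from h import *
a=cv2.imread('pics/scene0.png')[145:295,250:410]; b=cv2.imread('pics/side0.png')[185:295,235:395]
a=cv2.resize(a,None,fx=4.9,fy=4,interpolation=cv2.INTER_CUBIC) if 0 else cv2.resize(a,None,fx=4,fy=4,interpolation=cv2.INTER_CUBIC)
cv2.imwrite('pics/sc.png',a); cv2.imwrite('pics/sd.png',cv2.resize(b,None,fx=5,fy=5,interpolation=cv2.INTER_CUBIC))
print(onplane('scene0',[[323,208],[348,165],[297,262]],[.081,.072,.062]))
print(onplane('side0',[[325,212],[345,240]],[.081,.072]))
```

```text
[[ 0.54673241  0.0730076   0.081     ]
 [ 0.56341133 -0.09210308  0.072     ]
 [ 0.53598905  0.20377505  0.062     ]]
[[ 0.54829145  0.03530398  0.081     ]
 [ 0.55968023 -0.092227    0.072     ]]
```

View pics/sc.png

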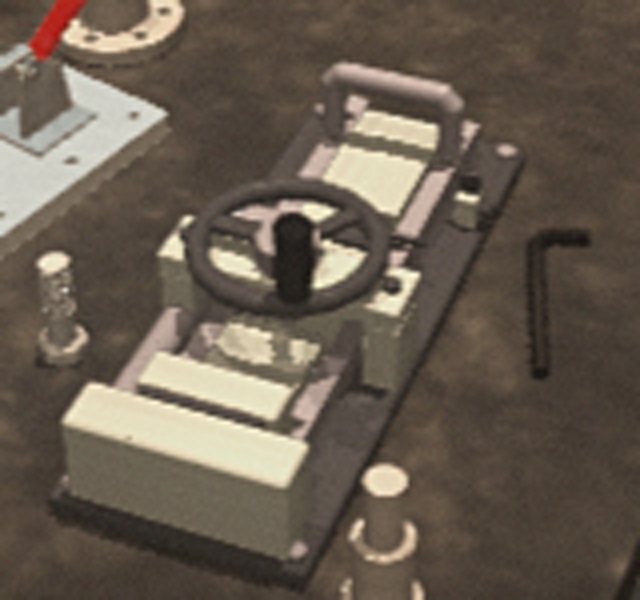

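View pics/sd.png

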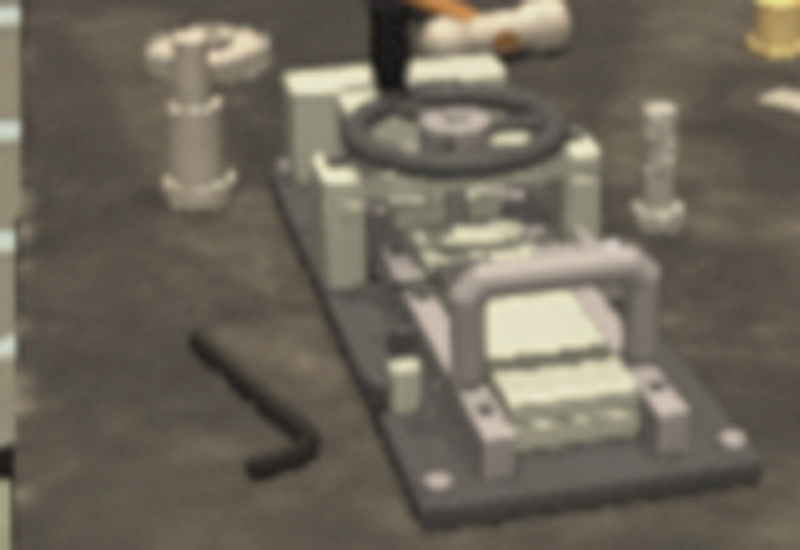

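The crops show the knob on the jaw side of the wheel, with its base at crop (292,297) and top at (294,222). The index clamp with its dark blade is on the robot side, near crop (468,190). The bar's centre is at crop (395,84) in the scene view and (555,268) in the side view. Next I fit the jig pose.

```bash
cat > fit.py <<'E'
from h import *
from scipy.optimize import least_squares
S=lambda u,v:(250+u/4,145+v/4); D=lambda u,v:(235+u/5,185+v/5)
F=[('scene0',S(184,458),(.137,0,.062)),('scene0',S(522,150),(-.2,.065,.012)),('scene0',S(395,84),(-.15,0,.072)),('scene0',S(288,247),(0,0,.076)),
('scene0',S(52,490),(.14,-.065,.012)),('scene0',S(302,575),(.14,.065,.012)),
('side0',D(422,512),(-.2,.065,.012)),('side0',D(757,455),(-.2,-.065,.012)),('side0',D(455,129),(0,0,.076)),('side0',D(555,268),(-.15,0,.072)),('side0',D(275,170),(.14,.065,.012))]
def W(p,X): return Rot.from_euler('z',p[2]).apply(np.array(X))+[p[0],p[1],0]
def res(p): return np.concatenate([proj(f,W(p,[X]))[0]-uv for f,uv,X in F])
r=least_squares(res,[.55,.05,1.5],loss='soft_l1',f_scale=1); 
if __name__=='__main__':
    print(r.x,np.degrees(r.x[2])); print(res(r.x).reshape(-1,2).round(1))
    k=onplane('scene0',[S(294,224),S(292,293)],[.124,.084]); print('knob',k, [np.degrees(np.arctan2(*(q[:2]-r.x[:2])[::-1]))for q in k],[np.hypot(*(q[:2]-r.x[:2])) for q in k])
    k2=onplane('side0',[D(390,85)],[.09]); print(k2)
    print('blade',onplane('scene0',[S(468,185)],[.038]))
    print(rq(bot.get_obs()['tcp_rot']).as_matrix().round(3))
E
python3 fit.py
```

```text
[0.55419645 0.0609909  1.62226812] 92.94911679433275
[[-3.1 -1.7]
 [ 1.  -0.7]
 [-0.7 -0.1]
 [ 0.1 -1.4]
 [-1.1  1.1]
 [ 1.4 -0.4]
 [-0.7 -1.2]
 [ 1.5 -0. ]
 [-0.7 -1. ]
 [-0.3  0.5]
 [-2.7 -1.6]]
knob [[0.53196561 0.10148005 0.124     ]
 [0.53267457 0.10319124 0.084     ]] [np.float64(118.7692879458163), np.float64(117.02126682550322)] [np.float64(0.04619071391586179), np.float64(0.04737151167486118)]
[[0.53023966 0.07973741 0.09      ]]
blade [[ 0.50655062 -0.06315634  0.038     ]]
[[-0.001 -0.942  0.336]
 [-0.001  0.336  0.942]
 [-1.     0.    -0.001]]
```

Call:
{"api": "play_rows", "payload": {"plan": [[[-0.003,-0.04,-0.026],[0,0,0],1],[[-0.003,-0.04,-0.026],[0,0,0],1],[[-0.003,-0.04,-0.026],[0,0,0],1],[[-0.003,-0.04,-0.026],[0,0,0],1],[[-0.003,-0.04,-0.026],[0,0,0],1],[[-0.003,-0.04,-0.026],[0,0,0],1],[[-0.003,-0.04,-0.026],[0,0,0],1],[[-0.003,-0.04,-0.026],[0,0,0],1]]}}

```text
time_s: 0.95
position: [0.4195, 0.2086, 0.24]
tcp_rot: [0.574, -0.411, 0.577, 0.411]
wrist_force: [-0.4, 0.6, -0.4]
opening: 0.0931
```

Call:
{"api": "play_rows", "payload": {"plan": [[[-0.003,-0.038,-0.026],[0,0,0],1],[[-0.003,-0.038,-0.026],[0,0,0],1],[[-0.003,-0.038,-0.026],[0,0,0],1],[[-0.003,-0.038,-0.026],[0,0,0],1],[[0,0,0],[-7.5,0,0],1],[[0,0,0],[-7.5,0,0],1],[[0,0,0],[-7.5,0,0],1],[[0,0,0],[0,0,0],1]]}}

```text
time_s: 1.75
position: [0.5364, 0.0455, 0.2497]
tcp_rot: [0.481, -0.515, 0.486, 0.517]
wrist_force: [-0.2, 0.7, -0.5]
opening: 0.0926
```

Run:
```python
from h import *
snap('wrist','w1'); o=bot.get_obs(); print(o['position'],rq(o['tcp_rot']).as_matrix().round(3),o['joints'])
from fit import r,W
a=cv2.imread('pics/w1.png'); print(proj('w1',W(r.x,[[0,0,.106],[-.15,0,.072],[.045,0,.1]])))
cv2.imwrite('pics/w1b.png',cv2.resize(a,(800,500),interpolation=cv2.INTER_CUBIC))
```

```text
[0.5362613  0.04565333 0.24965869] [[-0.006 -0.998 -0.062]
 [-0.002 -0.062  0.998]
 [-1.     0.007 -0.002]] [-0.12022643  0.2226518   1.50599548 -0.00319502  1.41902874 -1.75232254]
[[332.39210835 205.64947505]
 [194.59398911 195.65123432]
 [376.61430125 204.69398517]]
```

View pics/w1b.png

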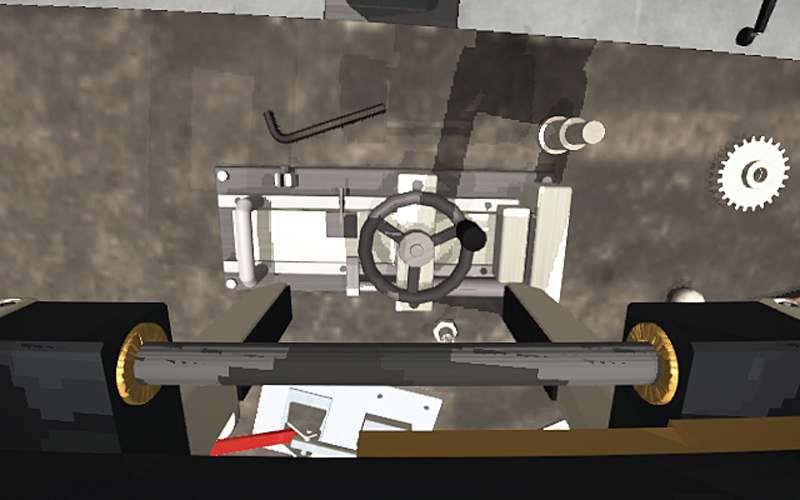

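The wrist view (800 px wide) shows the hub at (417,249), the knob top at (474,237), the bar's centre at (246,243), the index clamp at (286,178) and the pointer finger at (342,190–210). I add these to the fit and crop around the pointer and blade.

```bash
cat >> fit.py <<'E'
V=lambda u,v:(u/1.25,v/1.25)
F+=[('w1',V(416.5,248.5),(0,0,.076)),('w1',V(245.5,243),(-.15,0,.072)),('w1',V(217,168),(-.2,.065,.012)),('w1',V(220,290),(-.2,-.065,.012))]*2
r=least_squares(res,r.x,loss='soft_l1',f_scale=1)
E
python3 - <<'E'
from fit import *
print(r.x,np.degrees(r.x[2])); print(res(r.x).reshape(-1,2).round(1)[11:15])
k=onplane('w1',[V(474,236.5),V(466,234)],[.124,.09]); print(k)
for q in k: d=q[:2]-r.x[:2]; print(np.hypot(*d),np.degrees(np.arctan2(d[1],d[0])))
a=cv2.imread('pics/w1.png')[130:180,210:300]
cv2.imwrite('pics/w1c.png',cv2.resize(a,None,fx=8,fy=8,interpolation=cv2.INTER_CUBIC))
E
```

```text
[0.5545607  0.06278182 1.61820843] 92.71651360870297
[[-0.4  0. ]
 [-0.2  1.1]
 [-3.3 -1.9]
 [ 2.9 -0. ]]
[[0.53085533 0.10184079 0.124     ]
 [0.53613779 0.10203219 0.09      ]]
0.04568968984007808 121.25407965348386
0.04335890940961667 115.14391014456588
```

View pics/w1c.png

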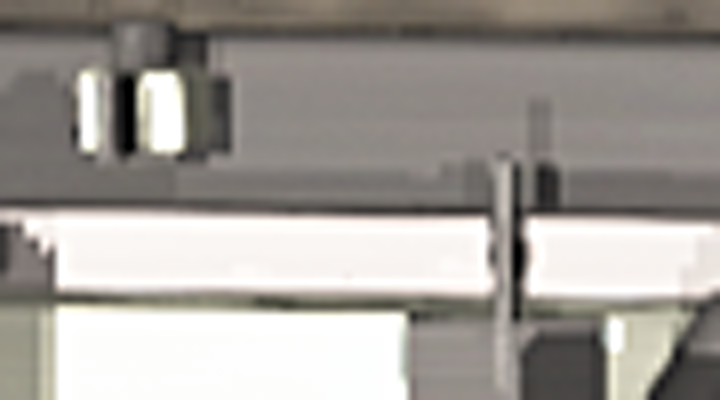

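Call:
{"api": "play_rows", "payload": {"plan": [[[0,0,0.028],[0,0,0],1],[[0,0,0.028],[0,0,0],1],[[0.04,0,0],[0,0,0],1],[[0.04,0,0],[0,0,0],1],[[0.035,0,0],[0,0,0],1],[[0.02,0,0],[0,0,0],1],[[0,0,0],[0,0,0],1]]}}

```text
time_s: 2.5
position: [0.5325, 0.1054, 0.1118]
tcp_rot: [-0.49, 0.509, -0.492, -0.509]
wrist_force: [-0.4, -1.3, -0.6]
opening: 0.0932
```

Run:
```python
from fit import *
J=lambda P: Rot.from_euler('z',-r.x[2]).apply(np.array(P)-[r.x[0],r.x[1],0])*1000
c=lambda u,v:(210+u/8,130+v/8)
print(J(onplane('w1',[c(123,115),c(123,152),c(505,157)],[.044,.041,.0395])))
o=bot.get_obs(); print(o['position'],rq(o['tcp_rot']).as_matrix().round(3))
```

```text
[[-122.95740208   53.94556053   44.        ]
 [-124.05662871   48.39415633   41.        ]
 [ -68.95907052   48.39553545   39.5       ]]
[0.53248664 0.10536655 0.1118303 ] [[-0.002 -0.999 -0.037]
 [-0.002 -0.037  0.999]
 [-1.     0.002 -0.002]]
```

Call:
{"api": "play_rows", "payload": {"plan": [[[0.015,0,-0.003],[0,0,0],1],[[0,0,0],[0,0,0],-1],[[0,0,0],[0,0,0],-1],[[0,0,0],[0,0,0],-1],[[0,0,0],[0,0,0],-1],[[0,0,0],[0,0,0],-1],[[0,0,0],[0,0,0],-1],[[0,0,0],[0,0,0],-1]], "squeeze": 15}}

```text
time_s: 3.3
position: [0.5364, 0.1033, 0.1037]
tcp_rot: [-0.494, 0.51, -0.491, -0.505]
wrist_force: [0.0, 0.2, 0.7]
opening: 0.0416
```

Call:
{"api": "play_rows", "payload": {"plan": [[[0.005,0.003,0],[0,0,0],-1],[[0,0,0],[0,0,0],-1],[[0,0,0],[0,0,0],-1],[[0,0,0],[0,0,0],-1],[[0,0,0],[0,0,0],-1]]}}

```text
time_s: 3.8
position: [0.5334, 0.1025, 0.0985]
tcp_rot: [-0.494, 0.511, -0.491, -0.505]
wrist_force: [0.2, -0.3, -0.2]
opening: 0.0186
```

Run:
```python
from fit import *
for i in range(3):
  o=bot.get_obs(); print(o['position'],rq(o['tcp_rot']).as_matrix().round(3).tolist(),o['wrist_force'].round(1),o['opening']); snap('wrist','tmp')
```

```text
[0.53343111 0.10252645 0.0984917 ] [[0.009, -0.999, -0.031], [-0.003, -0.031, 1.0], [-1.0, -0.009, -0.003]] [ 0.2 -0.3 -0.2] 0.018599095780926382
[0.53340843 0.10253084 0.09848861] [[0.009, -0.999, -0.031], [-0.003, -0.031, 1.0], [-1.0, -0.009, -0.003]] [-0.7 -0.5  1.8] 0.019187136963350625
[0.53341025 0.10252729 0.0984705 ] [[0.009, -0.999, -0.031], [-0.003, -0.031, 1.0], [-1.0, -0.009, -0.003]] [-0.6 -0.7  1.3] 0.018420167982366113
```

```bash
cat > circ.py <<'E'
import sys
from fit import *
n,step=int(sys.argv[1]),float(sys.argv[2]); zt=.098
C=r.x[:2]
o=bot.get_obs(); p=np.array(o['position']); R=rq(o['tcp_rot']); d=p[:2]-C
a=np.arctan2(d[1],d[0]); print('ang',np.degrees(a),'rad',np.hypot(*d),'F',o['wrist_force'].round(1),'op',o['opening'],'z',p[2],'yaw',np.degrees(np.arctan2(*R.as_matrix()[1::-1,2])),'j6',o['joints'][5])
for i in range(n):
    b=a+np.radians(step)*(i+1); q=np.array([*(C+.045*np.array([np.cos(b),np.sin(b)])),p[2]+(zt-p[2])*(i+1)/n])
    print((R.inv().apply(q-p0) if i else R.inv().apply(q-p)).round(4).tolist()); p0=q
E
python3 circ.py 8 12
```

```text
ang 118.01421820067793 rad 0.045014431768341134 F [-0.8 -1.   0.2] op 0.018504592383352586 z 0.09845125092133249 yaw 91.75458520907537 j6 -1.6132177362586713
[0.0, 0.0079, -0.005]
[0.0, 0.0067, -0.0066]
[0.0, 0.0052, -0.0078]
[0.0001, 0.0035, -0.0087]
[0.0001, 0.0016, -0.0093]
[0.0001, -0.0004, -0.0094]
[0.0001, -0.0023, -0.0091]
[0.0001, -0.0042, -0.0084]
```

Call:
{"api": "play_rows", "payload": {"plan": [[[0,0.008,-0.005],[0,0,0],-1],[[0,0.0067,-0.0066],[0,0,0],-1],[[0,0.0052,-0.0078],[0,0,0],-1],[[0,0.0035,-0.0087],[0,0,0],-1],[[0,0.0016,-0.0093],[0,0,0],-1],[[0,-0.0004,-0.0094],[0,0,0],-1],[[0,-0.0023,-0.0091],[0,0,0],-1],[[0,-0.0042,-0.0084],[0,0,0],-1]]}}

```text
time_s: 4.75
position: [0.5178, 0.037, 0.0985]
tcp_rot: [-0.498, 0.51, -0.487, -0.504]
wrist_force: [5.2, 9.6, -3.8]
opening: 0.0188
```

```bash
python3 circ.py 8 12
```

```text
ang -144.9271814363759 rad 0.04489848327991928 F [ 5.2  9.6 -3.8] op 0.01882467083379836 z 0.0985335854085076 yaw 91.66678291198515 j6 -1.7535593112960304
[0.0001, -0.0059, -0.0073]
[0.0002, -0.0074, -0.0059]
[0.0002, -0.0084, -0.0042]
[0.0002, -0.0091, -0.0024]
[0.0002, -0.0094, -0.0004]
[0.0002, -0.0093, 0.0015]
[0.0002, -0.0088, 0.0034]
[0.0002, -0.0079, 0.0052]
```

Call:
{"api": "play_rows", "payload": {"plan": [[[0,-0.006,-0.0073],[0,0,0],-1],[[0,-0.0074,-0.0059],[0,0,0],-1],[[0,-0.0084,-0.0042],[0,0,0],-1],[[0,-0.0091,-0.0024],[0,0,0],-1],[[0,-0.0094,-0.0004],[0,0,0],-1],[[0,-0.0093,0.0015],[0,0,0],-1],[[0,-0.0088,0.0034],[0,0,0],-1],[[0,-0.008,0.0052],[0,0,0],-1]]}}

```text
time_s: 5.55
position: [0.5776, 0.0242, 0.0985]
tcp_rot: [0.496, -0.504, 0.492, 0.508]
wrist_force: [-1.7, -3.6, 1.7]
opening: 0.0185
```

```bash
python3 circ.py 8 12
```

```text
ang -59.13498986907528 rad 0.044940805910399104 F [-1.7 -3.6  1.7] op 0.018476815043116858 z 0.09848182915780986 yaw 91.38073545232658 j6 -1.7548822635024
[0.0001, -0.0077, 0.0054]
[0.0001, -0.0064, 0.0069]
[0.0001, -0.0048, 0.0081]
[0.0001, -0.003, 0.0089]
[0.0001, -0.0011, 0.0093]
[0.0001, 0.0009, 0.0094]
[0.0001, 0.0028, 0.009]
[0.0001, 0.0046, 0.0082]
```

Call:
{"api": "play_rows", "payload": {"plan": [[[0,-0.0077,0.0054],[0,0,0],-1],[[0,-0.0064,0.0069],[0,0,0],-1],[[0,-0.0048,0.0081],[0,0,0],-1],[[0,-0.003,0.0089],[0,0,0],-1],[[0,-0.0011,0.0093],[0,0,0],-1],[[0,0.0009,0.0094],[0,0,0],-1],[[0,0.0028,0.009],[0,0,0],-1],[[0,0.0046,0.0082],[0,0,0],-1]]}}

```text
time_s: 6.35
position: [0.5914, 0.0895, 0.0984]
tcp_rot: [0.492, -0.505, 0.495, 0.508]
wrist_force: [-3.4, -7.4, 3.2]
opening: 0.0189
```

```bash
python3 circ.py 7 12
```

```text
ang 35.970870356562195 rad 0.04557174656152567 F [-3.4 -7.4  3.2] op 0.018854897859503127 z 0.09841661632342465 yaw 91.4566874195499 j6 -1.6309674270120964
[0.0001, 0.0066, 0.0068]
[0.0001, 0.0075, 0.0057]
[0.0001, 0.0085, 0.004]
[0.0001, 0.0091, 0.0022]
[0.0001, 0.0094, 0.0002]
[0.0001, 0.0092, -0.0017]
[0.0001, 0.0087, -0.0036]
```

Call:
{"api": "play_rows", "payload": {"plan": [[[0,0.0066,0.0068],[0,0,0],-1],[[0,0.0075,0.0057],[0,0,0],-1],[[0,0.0085,0.004],[0,0,0],-1],[[0,0.0091,0.0022],[0,0,0],-1],[[0,0.0094,0.0002],[0,0,0],-1],[[0,0.0092,-0.0017],[0,0,0],-1],[[0,0.0087,-0.0036],[0,0,0],-1]]}}

```text
time_s: 7.05
position: [0.5392, 0.1051, 0.0985]
tcp_rot: [-0.496, 0.51, -0.49, -0.504]
wrist_force: [2.5, 3.9, -0.4]
opening: 0.0187
```

```bash
python3 circ.py 1 2
```

```text
ang 109.93561343957253 rad 0.04502228364878382 F [ 2.5  3.9 -0.4] op 0.018741299565383823 z 0.09851127083749334 yaw 91.57057920942908 j6 -1.608227833334452
[0.0005, 0.0015, -0.0005]
```

Call:
{"api": "play_rows", "payload": {"plan": [[[0,0.0045,-0.0016],[0,0,0],-1],[[0,0.004,-0.002],[0,0,0],-1],[[0,0,0],[0,0,0],-1]]}}

```text
time_s: 7.35
position: [0.5298, 0.1004, 0.0985]
tcp_rot: [-0.496, 0.51, -0.49, -0.503]
wrist_force: [3.0, -1.0, -1.4]
opening: 0.0186
```

```bash
python3 circ.py 1 2
```

```text
ang 123.30856395021627 rad 0.045030670396504095 F [ 3.  -1.  -1.4] op 0.018569333491451276 z 0.09853167494927956 yaw 91.58212230722486 j6 -1.616505515847156
[0.0005, 0.0013, -0.0009]
```

Call:
{"api": "play_rows", "payload": {"plan": [[[0,0,0],[0,0,0],1],[[0,0,0],[0,0,0],1],[[0,0,0],[0,0,0],1],[[0,0,0],[0,0,0],1],[[0,0,0],[0,0,0],1],[[-0.03,0,0],[0,0,0],1],[[-0.035,0,0],[0,0,0],1],[[-0.01,0,0],[0,0,0],1]]}}

```text
time_s: 8.15
position: [0.5245, 0.101, 0.1722]
tcp_rot: [0.493, -0.507, 0.494, 0.507]
wrist_force: [-0.2, -1.1, -0.3]
opening: 0.0779
```

Call:
{"api": "play_rows", "payload": {"plan": [[[0,-0.005,-0.038],[0,0,0],1],[[0,-0.005,-0.038],[0,0,0],1],[[0,-0.005,-0.038],[0,0,0],1],[[0,-0.005,-0.038],[-1,0,0],1],[[0,-0.005,-0.03],[0,0,0],1],[[0,0,0],[0,0,0],1]]}}

```text
time_s: 8.75
position: [0.5567, -0.0845, 0.1716]
tcp_rot: [-0.488, 0.513, -0.487, -0.512]
wrist_force: [-0.2, 0.0, 0.2]
opening: 0.0931
```

```bash
cat > q.py <<'E'
from fit import *
o=bot.get_obs(); R=rq(o['tcp_rot']); p=np.array(o['position'])
print('jigpos',(Rot.from_euler('z',-r.x[2]).apply(p-[*r.x[:2],0])*1000).round(1),'F',o['wrist_force'].round(1),'op',round(o['opening'],4),'t',o['time_s'])
print(R.as_matrix().round(3).tolist(),'handle grip TCP in tool',R.inv().apply(W(r.x,[[-.15,0,.053]])[0]-p).round(4))
E
python3 q.py
python3 - <<'E'
from fit import *
snap('wrist','w2'); print(proj('w2',W(r.x,[[-.15,0,.072],[-.15,.03,.072],[-.15,-.03,.072],[0,0,.092]])))
cv2.imwrite('pics/w2b.png',cv2.resize(cv2.imread('pics/w2.png')[:260],(800,325)))
E
```

```text
jigpos [-147.2    4.9  171.6] F [-0.2  0.   0.2] op 0.0931 t 8.75
[[0.002, -0.999, -0.051], [0.0, -0.051, 0.999], [-1.0, -0.002, 0.0]] handle grip TCP in tool [ 0.1186 -0.0046 -0.0028]
[[314.43349956 202.43548486]
 [314.4607986  167.40572077]
 [314.40969036 235.64404141]
 [502.1335383  209.46650953]]
```

View pics/w2b.png

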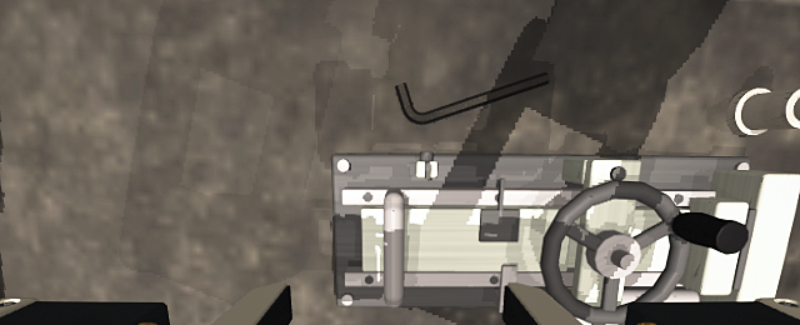

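The wheel now reads unlocked, with the pin raised in the hub and the knob back at (725,235). The bar is at (394,248), which matches the prediction along the pull axis within 1 px. Next I descend and grip it.

Call:
{"api": "play_rows", "payload": {"plan": [[[0.045,-0.003,-0.003],[0,0,0],1],[[0.045,0,0],[0,0,0],1],[[0.018,0,0],[0,0,0],1],[[0,0,0],[0,0,0],1]]}}

```text
time_s: 9.2
position: [0.5593, -0.0817, 0.0602]
tcp_rot: [0.488, -0.513, 0.485, 0.513]
wrist_force: [-0.0, 0.2, 0.8]
opening: 0.093
```

```bash
python3 q.py
```

```text
jigpos [-144.5    2.2   60.2] F [-0.   0.2  0.8] op 0.093 t 9.2
[[0.003, -0.999, -0.052], [0.003, -0.052, 0.999], [-1.0, -0.003, 0.003]] handle grip TCP in tool [ 0.0072 -0.0021 -0.0055]
```

Call:
{"api": "play_rows", "payload": {"plan": [[[0.008,-0.001,-0.0055],[0,0,0],-1],[[0,0,0],[0,0,0],-1],[[0,0,0],[0,0,0],-1],[[0,0,0],[0,0,0],-1],[[0,0,0],[0,0,0],-1],[[0,0,0],[0,0,0],-1],[[0,0,0],[0,0,0],-1],[[0,0,0],[0,0,0],-1]], "squeeze": 35}}

```text
time_s: 10.0
position: [0.5636, -0.0862, 0.0569]
tcp_rot: [-0.489, 0.516, -0.484, -0.511]
wrist_force: [-0.3, 0.4, 0.5]
opening: 0.0335
```

Call:
{"api": "play_rows", "payload": {"plan": [[[0,0,0],[0,0,0],-1],[[0,0,0],[0,0,0],-1],[[0,0,0],[0,0,0],-1],[[0,0,0],[0,0,0],-1],[[0,0,0],[0,0,0],-1]]}}

```text
time_s: 10.5
position: [0.5636, -0.0867, 0.057]
tcp_rot: [-0.489, 0.516, -0.484, -0.511]
wrist_force: [-0.4, -0.8, -0.3]
opening: 0.013
```

```bash
python3 q.py
```

```text
jigpos [-149.8   -2.    57. ] F [-0.4 -0.8 -0.3] op 0.013 t 10.5
[[0.01, -0.998, -0.054], [0.0, -0.054, 0.999], [-1.0, -0.01, -0.0]] handle grip TCP in tool [ 0.0039  0.002  -0.0002]
```

Call:
{"api": "play_rows", "payload": {"plan": [[[0,0,-0.006],[0,0,0],-1],[[0,0,-0.008],[0,0,0],-1],[[0,0,-0.008],[0,0,0],-1],[[0,0,-0.008],[0,0,0],-1],[[0,0,-0.008],[0,0,0],-1],[[0,0,-0.008],[0,0,0],-1],[[0,0,0],[0,0,0],-1]]}}

```text
time_s: 11.2
position: [0.5652, -0.1193, 0.0569]
tcp_rot: [0.495, -0.509, 0.478, 0.517]
wrist_force: [0.9, 7.5, 1.9]
opening: 0.013
```

```bash
python3 q.py
python3 - <<'E'
from fit import *
snap('wrist','w3'); P=proj('w3',W(r.x,[[-.1235,.048,.038],[-.069-.045,.048,.038]])); print(P)
u,v=P.mean(0).astype(int); u0,v0=max(u-50,0),max(v-30,0); print(u0,v0)
cv2.imwrite('pics/w3c.png',cv2.resize(cv2.imread('pics/w3.png')[v0:v0+60,u0:u0+100],None,fx=8,fy=8,interpolation=cv2.INTER_CUBIC))
E
```

```text
jigpos [-182.4   -2.    56.9] F [0.9 7.5 1.9] op 0.013 t 11.2
[[0.008, -0.999, -0.053], [0.024, -0.053, 0.998], [-1.0, -0.009, 0.024]] handle grip TCP in tool [0.0047 0.0018 0.0323]
[[420.45969231 146.33596516]
 [436.7740218  146.44993776]]
378 116
```

View pics/w3c.png

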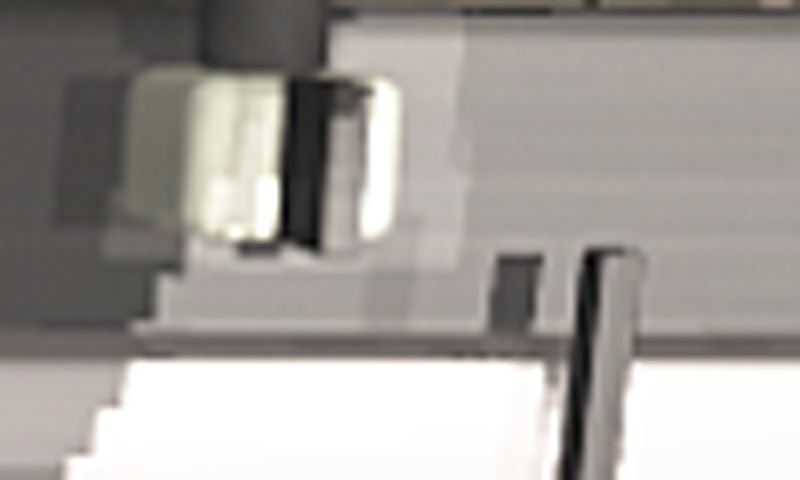

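The crop shows the blade's dark face at crop x 285–325 and the pointer's dark face at 580–605, with its tip at y≈250. The slide still has to come out further.

```bash
python3 - <<'E'
from fit import *
J=lambda P: Rot.from_euler('z',-r.x[2]).apply(np.array(P)-[r.x[0],r.x[1],0])*1000
c=lambda u,v:(378+u/8,116+v/8)
print('faces',J(onplane('w3',[c(305,165),c(303,245),c(592,255)],.038)))
print('tops',J(onplane('w3',[c(345,165),c(622,255)],[.044,.041])))
o=bot.get_obs(); print(o['position'],o['wrist_force'])
E
python3 q.py
```

```text
faces [[-126.44767951   53.46601808   38.        ]
 [-126.14542327   47.81835664   38.        ]
 [-105.00026068   47.25025498   38.        ]]
tops [[-125.62435602   53.89230351   44.        ]
 [-104.15997232   47.56972266   41.        ]]
[ 0.56513499 -0.11865629  0.05693188] [0.8243661  7.18028511 3.81491512]
jigpos [-181.7   -2.    56.9] F [0.8 7.2 3.8] op 0.0133 t 11.25
[[0.008, -0.999, -0.053], [0.025, -0.053, 0.998], [-1.0, -0.009, 0.024]] handle grip TCP in tool [0.0047 0.0018 0.0316]
```

Call:
{"api": "play_rows", "payload": {"plan": [[[0,0,-0.008],[0,0.5,0],-1],[[0,0,-0.008],[0,0.5,0],-1],[[0,0,-0.007],[0,0.5,0],-1],[[0,0,-0.006],[0,0.5,0],-1]]}}

```text
time_s: 11.65
position: [0.566, -0.1362, 0.0569]
tcp_rot: [-0.491, 0.513, -0.483, -0.513]
wrist_force: [0.9, 11.9, 4.5]
opening: 0.0127
```

```bash
python3 q.py
python3 - <<'E'
from fit import *
for i in range(3): snap('wrist','w4')
P=proj('w4',W(r.x,[[-.125,.050,.038]]))
u,v=P.mean(0).astype(int); u0,v0=max(u-40,0),max(v-24,0); print(u0,v0)
cv2.imwrite('pics/w4c.png',cv2.resize(cv2.imread('pics/w4.png')[v0:v0+48,u0:u0+80],None,fx=10,fy=10,interpolation=cv2.INTER_CUBIC))
E
python3 q.py
```

```text
jigpos [-199.3   -2.    56.9] F [ 0.9 11.9  4.5] op 0.0127 t 11.65
[[0.008, -0.999, -0.053], [0.008, -0.053, 0.999], [-1.0, -0.008, 0.008]] handle grip TCP in tool [0.0043 0.0018 0.0493]
409 119
jigpos [-199.6   -2.    56.9] F [0.7 9.4 4. ] op 0.0132 t 11.8
[[0.008, -0.999, -0.053], [0.007, -0.053, 0.999], [-1.0, -0.008, 0.007]] handle grip TCP in tool [0.0042 0.0018 0.0495]
```

View pics/w4c.png

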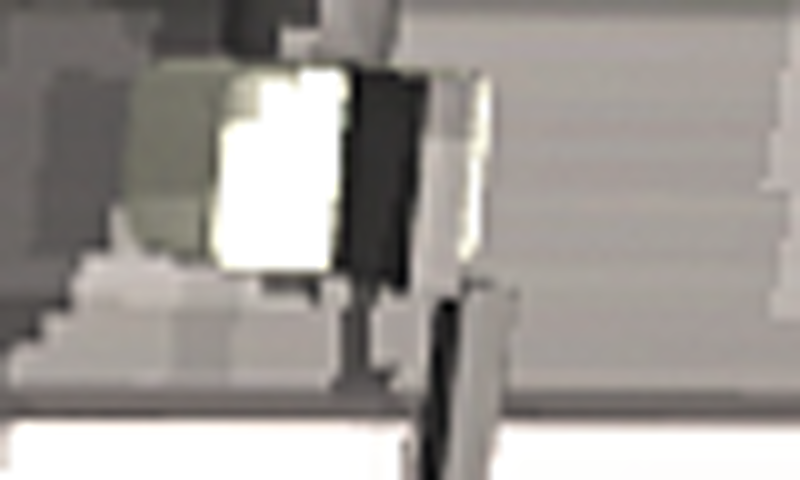

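The crop shows the blade's dark face at crop x 338–408 (y≈275) and the pointer's at 432–460 (y≈297). The pointer is still a few mm short.

```bash
python3 - <<'E'
from fit import *
J=lambda P: Rot.from_euler('z',-r.x[2]).apply(np.array(P)-[r.x[0],r.x[1],0])*1000
c=lambda u,v:(409+u/10,119+v/10)
print('faces',J(onplane('w4',[c(381,180),c(373,275),c(446,298)],.038)))
print('tops',J(onplane('w4',[c(444,180),c(434,278),c(486,295)],[.044,.044,.0404])))
E
python3 q.py
```

```text
faces [[-126.50007395   53.44653841   38.        ]
 [-126.42206058   48.09074384   38.        ]
 [-122.05949022   46.81911366   38.        ]]
tops [[-125.4255102    53.88002864   44.        ]
 [-125.42071858   48.52931757   44.        ]
 [-120.81472657   47.25341428   40.4       ]]
jigpos [-199.6   -2.    56.9] F [0.7 9.4 4. ] op 0.0132 t 11.8
[[0.008, -0.999, -0.053], [0.007, -0.053, 0.999], [-1.0, -0.008, 0.007]] handle grip TCP in tool [0.0042 0.0018 0.0495]
```

Call:
{"api": "play_rows", "payload": {"plan": [[[0,0,-0.0045],[0,0.4,0],-1],[[0,0,-0.0045],[0,0.3,0],-1]]}}

```text
time_s: 12.0
position: [0.5661, -0.139, 0.0569]
tcp_rot: [-0.49, 0.514, -0.484, -0.512]
wrist_force: [1.3, 11.2, 3.8]
opening: 0.0128
```

```bash
python3 q.py
python3 - <<'E'
from fit import *
for i in range(4): bot.get_image('wrist')
E
python3 q.py
```

```text
jigpos [-202.1   -2.    56.9] F [ 1.3 11.2  3.8] op 0.0128 t 12.0
[[0.007, -0.999, -0.052], [0.005, -0.052, 0.999], [-1.0, -0.008, 0.005]] handle grip TCP in tool [0.0042 0.0018 0.0521]
jigpos [-202.3   -2.    56.9] F [0.3 9.8 4.3] op 0.0131 t 12.2
[[0.007, -0.999, -0.052], [0.005, -0.052, 0.999], [-1.0, -0.008, 0.005]] handle grip TCP in tool [0.0041 0.0018 0.0523]
```

Call:
{"api": "play_rows", "payload": {"plan": [[[0,0,-0.005],[0,0.3,0],-1]]}}

```text
time_s: 12.3
position: [0.5662, -0.1407, 0.0569]
tcp_rot: [-0.49, 0.514, -0.484, -0.512]
wrist_force: [0.6, 11.9, 4.3]
opening: 0.0131
```

```bash
python3 - <<'E'
from fit import *
for i in range(4): snap('wrist','w5')
P=proj('w5',W(r.x,[[-.125,.050,.038]]))
u,v=P.mean(0).astype(int); u0,v0=max(u-40,0),max(v-24,0); print(u0,v0)
cv2.imwrite('pics/w5c.png',cv2.resize(cv2.imread('pics/w5.png')[v0:v0+48,u0:u0+80],None,fx=10,fy=10,interpolation=cv2.INTER_CUBIC))
E
python3 q.py
```

```text
417 119
jigpos [-204.2   -2.    56.9] F [0.6 9.3 3.5] op 0.013 t 12.5
[[0.007, -0.999, -0.052], [0.005, -0.052, 0.999], [-1.0, -0.007, 0.004]] handle grip TCP in tool [0.0041 0.0017 0.0541]
```

View pics/w5c.png

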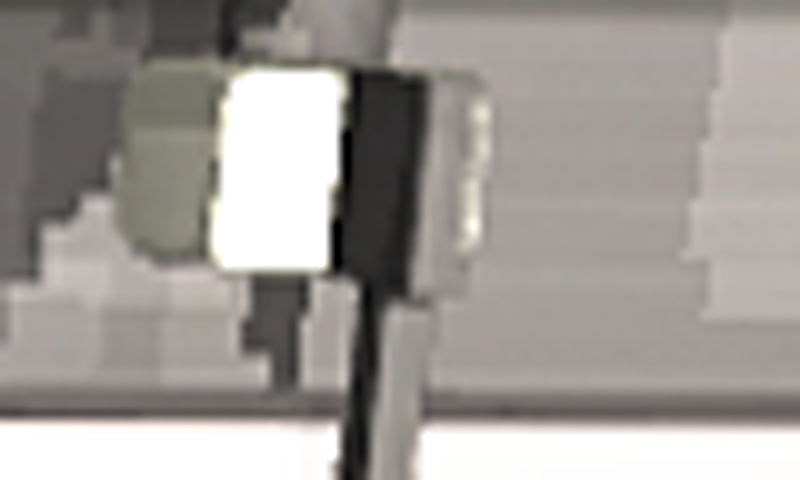

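The crop shows the pointer's dark face at crop x 357–385 (y≈300), centred at 371. The blade's face is at 335–410, centred at about 371, so they are level within about 0.3 mm. I check that the hold is steady, then hand in.

```bash
python3 - <<'E'
from fit import *
for i in range(10): bot.get_image('side')
E
python3 q.py; python3 -c "
from plant import bot
print(bot.sign_off())"
```

```text
jigpos [-204.2   -2.    56.9] F [0.4 9.8 3.3] op 0.0128 t 13.0
[[0.007, -0.999, -0.052], [0.005, -0.052, 0.999], [-1.0, -0.007, 0.004]] handle grip TCP in tool [0.0041 0.0017 0.0541]
the job is handed in; nothing more can be done
None
```

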